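# Clamp a spice jar in the jar vise

## Robot

A 6-joint arm with a two-finger parallel gripper is mounted at the origin on a cart in front of the work surface, level with it; the furniture and walls round the work are solid. World frame = base frame: x ahead of the robot, y to its left, z up, the work surface at z = 0. Lengths are in mm, angles in rad, forces in N, time in s.
With the tool pointing down it reaches from about 275 to 1000 mm from the base axis. Payload 8.4 kg.
Tool frame: the origin (TCP) lies at the very end of the fingers, on their centre line; the grasp point (between the pads) lies 19 mm behind it; z points along the fingers, y is the direction in which the jaws open and shut (so a half turn about z gives the same grasp; the last joint's range is limited). The gripper opens to 85 mm and grips with 20 to 120 N. Pads are 22 mm wide; open, the fingers measure 114 mm over their backs; the gripper's body (76 mm by 85 mm) begins 54 mm behind the grasp point. The pads swing forward as they close: fully open they stand 13 mm farther back than shut.
Start: joints at [1.321, 0.353, 1.633, -0, 1.155, -0.002], TCP at [153.293, 605.912, 231.281] pointing down, gripper open.
Joint ranges: [-2.63, 2.63], [-0.92, 2.1], [0.06, 2.66], [-1.3, 4.44], [0, 2.69], [-3.02, 3.02]. Speed limits (rad/s): [2.22, 2.22, 2.79, 3.14, 3.14, 3.14].

## Interface

Orientations are given as [roll, pitch, yaw] about the fixed x, y, z axes, in that order (R = Rz(yaw) Ry(pitch) Rx(roll)).
In Python, from rig import r gives the robot as it stands.
- The arm moves only by the tool move_arm, never from a script. Its argument "increments" is a list of rows, each an object of numbers: "tx", "ty", "tz": the shift along the tool's x, y, z in cm; "rx", "ry", "rz": the turn, a rotation vector about the tool's x, y, z in degrees; "gripper": the gripper's target within -1 to 1 (fully open at 1, half-way at 0, shut at -1). A call has 1 to 12 rows; each row shifts and turns the commanded pose from where the row before left it, along the tool's axes as they then stand; what a row does not reach is not made up. A row lasts 1/10 s, in which the tool goes at most 50 mm and 8.59 degrees, less where a joint would pass 70% of its speed; a pose out of reach is approached as far as the arm can. A call is refused whole if a number of a shift passes 5 or a number of a turn 8.59, either way. A call with a gripper value outside its range is refused whole. The fingers move at their own pace and stop on an object; "squeeze" is the grip in N (left out, the last holds). Time passes only in rows, so rows that do not move let the fingers close. It gives the time, the measured TCP pose, the force and the opening at its end, in the units of the state.
- r.sense(): the state, without advancing time (a new reading comes with each control period).
- r.grab_frame(name): name is "side" or "top" or "wrist"; returns (picture, depth): 420x560x3 uint8, red, green, blue; 420x560 float32, mm along the optical axis (not along the pixel's ray), 0 where there is no reading.
- r.camera_model(name): a dict with "fx", "fy", "cx", "cy" (pixels), "R" (3x3) and "t" (3): a world point X has camera coordinates R X + t; the wrist camera has in their place "hand_eye" (4x4, takes a point from camera to tool coordinates, whose origin is the TCP and whose axes are the flange's). Camera axes: x right, y down, z forward; pixel columns grow to the right and rows downward; lengths in mm; the calibration is good to about 2 mm. A picture is of the moment at which its call begins: read the wrist's pose just before it. camera_model takes no time and is no camera call.
- r.sign_off(): hands the job in, once; it reports no verdict.
Trained networks look in the newest picture that a camera, given by its name, has taken for a name from the list of things; names that differ only in an ending like _2 or _b are one class to them, and where a whole thing is asked for, a point or a joint stands for the part that bears it (a point fixed in the world has none). Each returns a list of dicts, best first, with "confidence" (0 to 1); they miss things now and then, are a little off and sometimes report something else, mostly with a low value. They report only what shows in the picture. A call takes as long as a camera call.
- r.cut_out(query, camera): "mask" (420x560 bool, what is visible of it) and "bbox" ([left, top, right, bottom] in pixels, round what is visible of it).
- r.place_of(query, camera): "location" ([row, column] in pixels: a listed point, or the origin of a listed thing).
The state is a dict: "clock": time; "qpos": joint angles; "qvel": joint speeds; "joint_efforts": joint torques, N m; "eef_pos": TCP position; "tcp_rot": TCP orientation; "contact_force": force on the tool from outside, world axes, zero at the start; "wrist_torque": the same for the moment, N m; "opening": opening from 0.0 (shut) to 1.0 (fully open).
Only numpy, scipy, OpenCV 4.12 (cv2) and the standard library are available. Lean on these libraries where they do the work, as an engineer would, in place of code of your own. Each camera call takes 0.05 s, during which the arm holds its last target. There are 200 camera calls.

## Task

The spice jar's cap is stuck and someone is coming to unscrew it: stand the spice jar (flat black cap) upright on the bed of the jar vise, between the jaws, and turn the crank clockwise until the jar is held firmly between the V jaw and the sprung plate, with the plate pushed clearly back on its springs. Stop there and do not force the crank on when it goes hard, because the jar is glass; let go of everything and leave the other things where they stand.

Things in the scene. Friction and masses are not known exactly. Their poses are not given: they have to be found in the camera images.
- jar_center (a point): the spice jar to be clamped: a clear glass cylinder with a flat-topped black screw cap, 41 mm diameter all the way up (cap too), 105 mm high, about 0.11 kg, standing loose on the worktop. This point is on its axis, half-way up (52.5 mm above its underside). Its z axis points up the jar.
- vise: the jar vise, a low metal fixture fixed to the worktop. Origin: centre of its underside, on the worktop; x runs along the vise from the V jaw (at -x) to the crank (at +x), y across it, z up. Base plate 250 x 112 mm, 12 mm thick; its top is the bed on which the jar stands. Two guide rods (10 mm thick, axes 26 mm up) run along it at y = -46 and +46 mm. The jaws reach 44 mm above the worktop, the gear housing (x 53 to 115 mm) 47 mm.
- v_jaw: the fixed jaw: a rubber-lined V with an upright groove, opening of 120 degrees towards +x of the vise, 32 mm high, whose wings end at y = -35 and +35 mm. The bottom of the groove is at x = -88 mm of the vise; a jar of 41 mm pushed home in it has its axis at x = -64 mm, y = 0 of the vise. This body's origin is not in the jaw but over the vise's origin, at bed height.
- vise_jaw (a joint): travel of the sliding jaw in m: 0 fully open, growing as it closes towards the V jaw (at most 0.075). The sprung pressure plate's face stands at x = 0.006 - (this value) of the vise while free, so it meets a 41 mm jar that is home in the V at about 0.050. At the start it is between 0 and 0.028.
- pressure_plate: the sprung face of the sliding jaw: an upright plate with a rubber front, 74 mm wide, 28 mm high, 10 mm thick. Origin: at its front face, on the vise's middle line, at bed height. It is pushed back into the jaw against springs of 3 N per mm, at most 6 mm, after which the jaw is solid.
- crank (a joint): angle of the crank in rad, growing as it is turned clockwise seen from above, which closes the jaw by 5.73 mm a rad (36 mm a turn). At 0 the crank arm points along +x of the vise. It turns stiffly (about 0.15 N m, 3.5 N at the knob) and stays where it is left, also under load.
- crank_axis (a point): point on the upright axis of the crank, at the height of the middle of its knob (82 mm above the worktop). Wall cupboards hang behind the vise, 0.48 m above the worktop, their doors about 0.58 m ahead of the robot: a hand leaning back some 20 degrees towards the robot keeps the arm clear of them.
- crank_knob (a point): centre of the crank's knob: an upright round black handle, 18 mm diameter, 43 mm high (60 to 103 mm above the worktop), 45 mm from the crank's axis, spinning freely on its pin. Nothing but the crank arm (top at 59 mm) is beneath it. It can be pinched from above and led round in a circle without turning the hand.
- bed (a point): point on top of the bed (12 mm above the worktop), on the vise's middle line at x = -58 mm, between the open jaws: a good place for the middle of the jar's underside.
- salt_shaker: clear glass salt shaker with a domed, pierced, light-coloured metal top, 44 mm diameter, 90 mm high. Must not be moved. Origin: centre of its underside at the start.
- onion: red onion, about 65 mm across, 71 mm high. Must not be moved. Origin: centre of its underside at the start.
- garlic: whole garlic bulb, 60 mm across, 59 mm high. Must not be moved. Origin: centre of its underside at the start.
- mug: cream mug, 84 mm across and 120 mm over its handle, 92 mm high. Must not be moved. Origin: centre of its underside at the start.
- spice_jar: the same spice jar. Origin: centre of its underside; z up the jar.

How it is judged:
By the outcome, as a careful person would: the job done as asked, in the order asked, and still so for the second after the job is handed in, with the robot touching nothing.
It also fails if it takes over 67 s, if anything falls off the work surface, if the arm or the gripper's body presses on something with over 40 N, if the wrist force passes 120 N, or if a joint passes its speed limit or range.

## Working session

There is one attempt and no reset: what is moved stays moved. The work goes in short steps, Python scripts to look and compute and a tool call to move; the robot and the scene stay as the last step left them, time stands still between calls to the robot, and variables do not carry over. Pictures are saved under pics/ and viewed, about 8 in all and at most 12, crops included, and the job is handed in when it is done.

Besides the shell and the picture viewer there is one more tool, called after "Call:" in YAML: its name, and indented under it one key for each argument. move_arm: Moves the arm, as the interface text tells. Its arguments: {"type":"object","properties":{"increments":{"type":"array","items":{"type":"object","properties":{"tx":{"type":"number"},"ty":{"type":"number"},"tz":{"type":"number"},"rx":{"type":"number"},"ry":{"type":"number"},"rz":{"type":"number"},"gripper":{"type":"number"}}}},"squeeze":{"type":"number"}},"required":["increments"]}

```bash
mkdir -p pics; ls; cat > h.py <<'E'
from rig import r
import numpy as np, cv2
from scipy.spatial.transform import Rotation as Ro
def model(c):
    m=r.camera_model(c)
    K=np.array([[m['fx'],0,m['cx']],[0,m['fy'],m['cy']],[0,0,1]])
    if 'hand_eye' in m:
        s=r.sense(); T=np.eye(4); T[:3,:3]=Ro.from_euler('xyz',s['tcp_rot']).as_matrix(); T[:3,3]=s['eef_pos']
        W=T@np.array(m['hand_eye']); Ri=W[:3,:3].T; return K,Ri,-Ri@W[:3,3]
    return K,np.array(m['R']),np.array(m['t'])
def ray(M,px):
    K,R,t=M; d=R.T@np.linalg.inv(K)@np.array([px[1],px[0],1.]); return -R.T@t,d
def tri(obs):
    A=np.zeros((3,3));b=np.zeros(3)
    for M,px in obs:
        o,d=ray(M,px); d=d/np.linalg.norm(d);P=np.eye(3)-np.outer(d,d);A+=P;b+=P@o
    X=np.linalg.solve(A,b); return X
def atz(M,px,z):
    o,d=ray(M,px); return o+d*(z-o[2])/d[2]
def proj(M,X):
    K,R,t=M; p=K@(R@np.asarray(X)+t); return p[1]/p[2],p[0]/p[2]
def cloud(M,dep,mask):
    v,u=np.nonzero(mask&(dep>0)); z=dep[v,u]; K,R,t=M
    return (np.linalg.inv(K)@np.vstack([u*z,v*z,z])).T@R-t@R
def save(n,im): cv2.imwrite('pics/'+n+'.png',im[:,:,::-1])
E
python3 - <<'E'
from h import *
np.set_printoptions(precision=1,suppress=True)
ims=[]
O={}
for c in('top','side'):
    im,d=r.grab_frame(c); M=model(c); 
    print(c,'campos',-M[1].T@M[2])
    for q in('jar_center','vise','v_jaw','pressure_plate','crank_axis','crank_knob','bed','salt_shaker','onion','garlic','mug','spice_jar'):
        L=r.place_of(q,c)
        for l in L[:2]: print(q,np.array(l['location']),round(l['confidence'],2))
        if L: O.setdefault(q,[]).append((M,L[0]['location']))
    save(c+'0',im)
for q,o in O.items():
    if len(o)==2:
        X=tri(o); print(q,X,[np.round(np.subtract(proj(m,X),p),1) for m,p in o])
E
```

```text
pics
top campos [ -31.5 -135.4 1403.8]
jar_center [240.8 306.1] 0.88
vise [233.2 216.3] 0.59
pressure_plate [192.9 336.9] 0.73
pressure_plate [234.2 227. ] 0.69
crank_axis [220.6 187.4] 0.77
crank_knob [229.1 200.9] 0.55
bed [232.3 239.2] 0.95
salt_shaker [264.5 347.2] 0.52
onion [259.4 422.8] 0.63
onion [232.  239.6] 0.36
garlic [194.  336.8] 0.77
mug [206.4 116.9] 0.84
spice_jar [246.3 309. ] 0.9
spice_jar [204.4 116.4] 0.19
side campos [ 448.5 -980.6  602.8]
jar_center [244.1 253. ] 0.85
vise [213.3 255.4] 0.69
v_jaw [210.5 256.2] 0.87
pressure_plate [212.2 260.6] 0.54
crank_axis [179.2 251.5] 0.82
crank_knob [184.  248.1] 0.61
bed [216.  255.6] 0.95
salt_shaker [291.8 236.8] 0.63
onion [370.6 253.6] 0.71
onion [185.8 245. ] 0.38
garlic [278.5 328.6] 0.93
mug [174.4 269.9] 0.89
mug [185.7 246.9] 0.26
spice_jar [264.5 256.9] 0.75
jar_center [ 463.1 -148.1   53.3] [array([0.4, 0.1]), array([-0.2,  0.4])]
vise [479.6 118.4  -2.5] [array([1.5, 0.1]), array([-0.6,  1.2])]
pressure_plate [ 510.3 -222.7  205.1] [array([13.7,  1.5]), array([-7.7, 14.1])]
crank_axis [472.6 187.7  89.1] [array([2.7, 0.2]), array([-1.,  2.])]
crank_knob [456.4 147.2  88.2] [array([0.9, 0.1]), array([-0.3,  0.7])]
bed [478.   47.   27.3] [array([1.4, 0.1]), array([-0.6,  1.2])]
salt_shaker [ 421.  -271.7    3.1] [array([0.2, 0. ]), array([-0.1,  0.2])]
onion [ 456.  -489.4   -0.2] [array([0.8, 0.2]), array([-0.6,  1.1])]
garlic [ 646.2 -230.7   -1.9] [array([-0.2, -0. ]), array([ 0.1, -0.2])]
mug [543.1 435.8  -4.6] [array([0.1, 0. ]), array([-0. ,  0.1])]
spice_jar [ 470.4 -158.    -5.2] [array([-0.3, -0. ]), array([ 0.1, -0.3])]
```

```bash
python3 - <<'E'
import cv2
a=cv2.imread('pics/top0.png');cv2.imwrite('pics/t1.png',cv2.resize(a[150:300,90:290+60],None,fx=3,fy=3,interpolation=3))
E
```

```text
(no output)
```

View pics/side0.png

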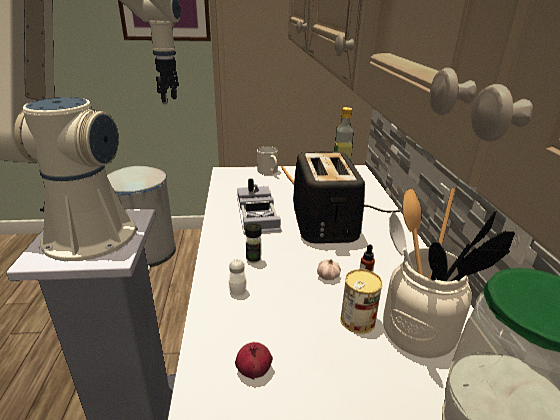

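View pics/t1.png

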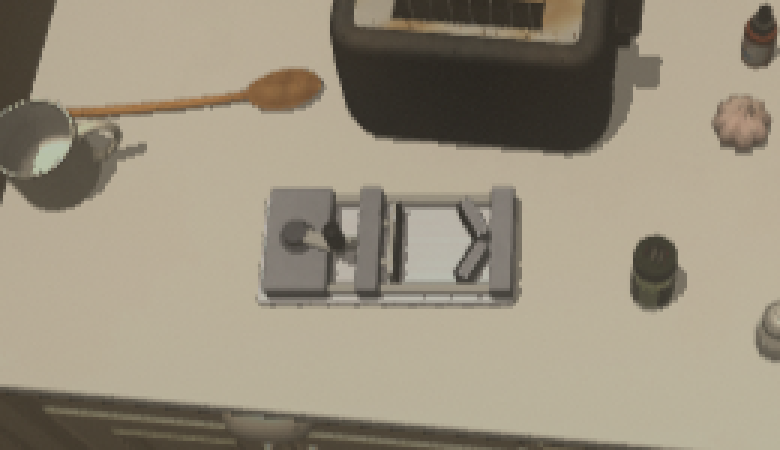

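```bash
python3 - <<'E'
from h import *
np.set_printoptions(precision=1,suppress=True)
s=r.sense(); print(s['tcp_rot'],s['eef_pos'],s['opening'],s['clock'],s['contact_force'])
print(np.array(r.camera_model('wrist')['hand_eye']))
for c in('top','side'):
    im,d=r.grab_frame(c);M=model(c)
    for q in('spice_jar','vise','salt_shaker'):
        L=r.cut_out(q,c)
        if L:
            P=cloud(M,d,L[0]['mask']); print(c,q,L[0]['confidence'],L[0]['bbox'],len(P),np.percentile(P,[2,50,98],axis=0).tolist() if len(P) else '')
    if c=='top':
        P=cloud(M,d,np.ones(d.shape,bool))
        m=(P[:,2]>120)&(P[:,1]>-150)&(P[:,1]<300)&(P[:,0]>400)&(P[:,2]<400)
        print('toaster',np.percentile(P[m],[1,50,99],axis=0).tolist())
E
```

```text
[-3.1  0.   2.9] [153.3 605.9 231.3] 1.0001944570532457 1.3 [-0.1 -0.2 -0.8]
[[  -0.    -0.9   -0.3   82.9]
 [   1.    -0.    -0.    -0.1]
 [   0.    -0.3    0.9 -141.3]
 [   0.     0.     0.     1. ]]
top spice_jar 0.77 [302.1, 228.0, 315.4, 256.0] 370 [[442.2858599001832, -175.3696802472949, -3.7201076133805917], [452.3786387192183, -152.27226685409795, 88.31578213849104], [515.8713626969519, -131.88475469702865, 108.26770671630337]]
top vise 0.93 [176.1, 213.3, 263.0, 257.0] 3235 [[419.84340622930324, -12.542108062712925, 4.446748905658315], [471.4262792389275, 106.78932291432119, 32.93461669431804], [535.2998334479811, 223.39198942717607, 62.47969249528211]]
top salt_shaker 0.42 [87.1, 184.3, 130.1, 220.6] 1122 [[491.99173082589544, 392.73069574181864, 1.0290763351619991], [541.1941276098094, 456.126808388599, 46.600987814705036], [574.0935500406331, 495.4943220610885, 91.45311002868107]]
toaster [[600.8743629690522, -107.78467947510794, 122.8280278163441], [672.2459217937517, 33.00984235966895, 184.2463650565844], [759.1666203657193, 162.89175285461943, 192.7403507812626]]
side spice_jar 0.78 [246.7, 223.3, 260.7, 264.7] 577 [[444.27261913222674, -172.11622994370637, 10.299135976614584], [462.0926747724157, -166.9779635942275, 69.908191176233], [479.7053028865979, -141.9528977807376, 109.1662477254728]]
side vise 0.9 [236.2, 177.4, 278.7, 232.1] 1492 [[423.4221459468242, -15.405506566270642, 9.886703963245319], [482.9396108475844, 97.8595800124557, 41.95493308221671], [538.0884105208011, 208.15632244350726, 85.94056668005202]]
side salt_shaker 0.7 [228.8, 259.2, 244.2, 297.8] 579 [[403.57917720769166, -293.0938578118465, 6.35690511523264], [422.5140716228557, -285.37431644249693, 49.802605921321515], [440.695615761982, -270.59227225958256, 90.84992401831019]]
```

```bash
cat >> h.py <<'E'
def to(X,rpy=None):
    "shift (cm, tool axes as they stand) to X and, for after it, the turn (deg) to rpy"
    s=r.sense(); R=Ro.from_euler('xyz',s['tcp_rot'])
    print('shift cm',np.round(R.inv().apply(np.array(X)-s['eef_pos'])/10,2),'turn',None if rpy is None else np.round((R.inv()*Ro.from_euler('xyz',rpy)).as_rotvec(degrees=True),2))
E
python3 - <<'E'
from h import *
s=r.sense();print(s['tcp_rot'])
to([380,20,270],[np.pi,0,np.pi])
R=Ro.from_euler('xyz',[np.pi,0,np.pi]);print(R.inv().apply(np.array([380,20,270])-s['eef_pos']))
E
```

```text
[-3.14157314e+00 -3.95721103e-06  2.89375689e+00]
shift cm [-36.35 -51.24  -3.87] turn [ -0.   -0.  -14.2]
[-226.6993341  -585.9051866   -38.71723213]
```

Call:
move_arm:
  increments:
    - {"rz": -7.1}
    - {"rz": -7.1}
    - {"tx": -1.89,"ty": -4.5,"tz": -0.4}
    - {"tx": -1.89,"ty": -4.5,"tz": -0.4}
    - {"tx": -1.89,"ty": -4.5,"tz": -0.4}
    - {"tx": -1.89,"ty": -4.5,"tz": -0.4}
    - {"tx": -1.89,"ty": -4.5,"tz": -0.4}
    - {"tx": -1.89,"ty": -4.5,"tz": -0.4}
    - {"tx": -1.89,"ty": -4.5,"tz": -0.4}
    - {"tx": -1.89,"ty": -4.5,"tz": -0.4}
    - {"tx": -1.89,"ty": -4.5,"tz": -0.4}
    - {"tx": -1.89,"ty": -4.5,"tz": -0.3}

```text
invalid input
```

Call:
move_arm:
  increments:
    - {"tx": -1.89,"ty": -4.5}
    - {"tx": -1.89,"ty": -4.5}
    - {"ty": -4.5}
    - {}
    - {}

```text
invalid input
```

```bash
cat > look.py <<'E'
from h import *
import sys
np.set_printoptions(precision=1,suppress=True)
M=model('wrist'); im,d=r.grab_frame('wrist')
s=r.sense(); print(s['eef_pos'],s['tcp_rot'],s['clock'],s['qpos'])
P=cloud(M,d,np.ones(d.shape,bool)); m=(np.abs(P[:,2])<5)&(P[:,0]<420); print('worktop z',np.median(P[m][:,2]),m.sum())
Z=dict(jar_center=52.5,vise=0,crank_axis=82,crank_knob=82,bed=12,spice_jar=0,pressure_plate=12,v_jaw=12)
for q,z in Z.items():
    for l in r.place_of(q,'wrist')[:2]:
        p=l['location'];v,u=map(int,p); print(q,np.array(p),round(l['confidence'],2),'at z:',atz(M,p,z))
np.savez(sys.argv[1]+'.npz',d=d,im=im,K=M[0],R=M[1],t=M[2]); save(sys.argv[1],im)
E
python3 look.py w1
```

```text
[153.3 605.9 231.3] [-3.1 -0.   2.9] 1.75 [ 1.3  0.4  1.6  0.   1.2 -0. ]
worktop z -1.0646505575152787 6764
```

View pics/w1.png

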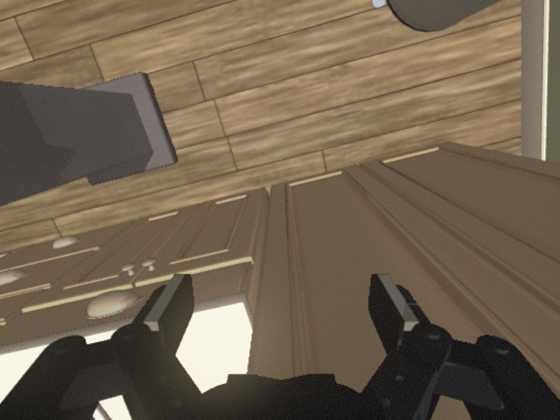

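Call:
move_arm:
  increments:
    - {"tx": 0,"ty": 0,"tz": 0,"rx": 0,"ry": 0,"rz": -7.1,"gripper": 1}
    - {"tx": 0,"ty": 0,"tz": 0,"rx": 0,"ry": 0,"rz": -7.1,"gripper": 1}
  squeeze: 30

```text
clock: 2.35
eef_pos: [153.3, 605.9, 231.3]
tcp_rot: [-3.142, -0.0, -3.137]
contact_force: [0.4, 0.4, -0.7]
opening: 1.004
```

Call:
move_arm:
  increments:
    - {"tx": -1.89,"ty": -4.5,"tz": -0.4,"gripper": 1}
    - {"tx": -1.89,"ty": -4.5,"tz": -0.4,"gripper": 1}
    - {"tx": -1.89,"ty": -4.5,"tz": -0.4,"gripper": 1}
    - {"tx": -1.89,"ty": -4.5,"tz": -0.4,"gripper": 1}
    - {"tx": -1.89,"ty": -4.5,"tz": -0.4,"gripper": 1}
    - {"tx": -1.89,"ty": -4.5,"tz": -0.4,"gripper": 1}
    - {"tx": -1.89,"ty": -4.5,"tz": -0.4,"gripper": 1}
    - {"tx": -1.89,"ty": -4.5,"tz": -0.4,"gripper": 1}
    - {"tx": -1.89,"ty": -4.5,"tz": -0.4,"gripper": 1}
    - {"tx": -1.89,"ty": -4.5,"tz": -0.3,"gripper": 1}

```text
invalid input
```

Call:
move_arm:
  increments:
    - {"tx": -1.89,"ty": -4.5,"tz": -0.4,"rx": 0,"ry": 0,"rz": 0,"gripper": 1}
    - {"tx": -1.89,"ty": -4.5,"tz": -0.4,"rx": 0,"ry": 0,"rz": 0,"gripper": 1}
    - {"tx": -1.89,"ty": -4.5,"tz": -0.4,"rx": 0,"ry": 0,"rz": 0,"gripper": 1}
    - {"tx": -1.89,"ty": -4.5,"tz": -0.4,"rx": 0,"ry": 0,"rz": 0,"gripper": 1}
    - {"tx": -1.89,"ty": -4.5,"tz": -0.4,"rx": 0,"ry": 0,"rz": 0,"gripper": 1}
    - {"tx": -1.89,"ty": -4.5,"tz": -0.4,"rx": 0,"ry": 0,"rz": 0,"gripper": 1}
    - {"tx": -1.89,"ty": -4.5,"tz": -0.4,"rx": 0,"ry": 0,"rz": 0,"gripper": 1}
    - {"tx": -1.89,"ty": -4.5,"tz": -0.4,"rx": 0,"ry": 0,"rz": 0,"gripper": 1}
    - {"tx": -1.89,"ty": -4.5,"tz": -0.4,"rx": 0,"ry": 0,"rz": 0,"gripper": 1}
    - {"tx": -1.89,"ty": -4.5,"tz": -0.3,"rx": 0,"ry": 0,"rz": 0,"gripper": 1}
    - {"tx": -1.89,"ty": -4.5,"tz": 0,"rx": 0,"ry": 0,"rz": 0,"gripper": 1}
    - {"tx": -1.89,"ty": -4.5,"tz": 0,"rx": 0,"ry": 0,"rz": 0,"gripper": 1}

```text
clock: 3.55
eef_pos: [380.6, 64.0, 270.9]
tcp_rot: [3.141, 0.002, -3.141]
contact_force: [1.1, 1.0, 0.2]
opening: 0.999
```

Call:
move_arm:
  increments:
    - {"tx": 0,"ty": -4.5,"tz": 0,"rx": 0,"ry": 0,"rz": 0,"gripper": 1}
    - {"tx": 0,"ty": 0,"tz": 0,"rx": 0,"ry": 0,"rz": 0,"gripper": 1}
    - {"tx": 0,"ty": 0,"tz": 0,"rx": 0,"ry": 0,"rz": 0,"gripper": 1}

```text
clock: 3.85
eef_pos: [380.1, 20.0, 270.4]
tcp_rot: [3.141, 0.0, 3.138]
contact_force: [0.5, 0.1, 0.4]
opening: 1.003
```

```bash
python3 look.py w2
```

```text
[380.1  21.  270.4] [3.1 0.  3.1] 3.9 [ 0.1 -0.1  2.1  0.   1.2 -1.5]
worktop z -1.1176239099403915 44481
jar_center [248.6 147.2] 0.77 at z: [ 467.  -151.9   52.5]
vise [240.6 345. ] 0.95 at z: [480.3 112.6   0. ]
crank_axis [263.6 424.9] 0.86 at z: [474.3 191.6  82. ]
crank_knob [252.9 393.3] 0.77 at z: [459.9 152.2  82. ]
bed [246.7 301.9] 0.65 at z: [484.2  49.2  12. ]
spice_jar [229.3 159.5] 0.76 at z: [ 461.4 -155.     0. ]
pressure_plate [243.4 333.3] 0.91 at z: [479.2  93.6  12. ]
```

View pics/w2.png

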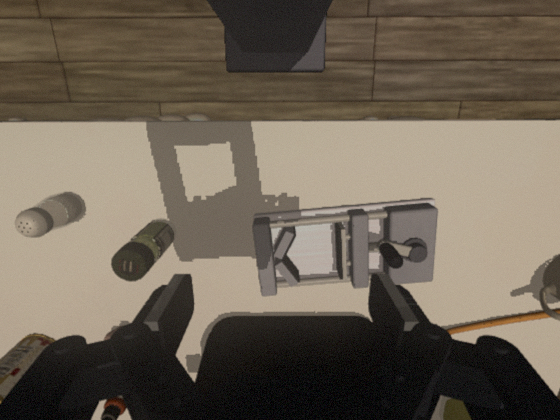

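```bash
cat > fit.py <<'E'
from h import *
import sys
np.set_printoptions(precision=1,suppress=True)
f=np.load(sys.argv[1]+'.npz'); M=(f['K'],f['R'],f['t']); d=f['d']
P=cloud(M,d,np.ones(d.shape,bool))
def reg(x0,x1,y0,y1,z0,z1):
    return P[(P[:,0]>x0)&(P[:,0]<x1)&(P[:,1]>y0)&(P[:,1]<y1)&(P[:,2]>z0)&(P[:,2]<z1)]
c=reg(420,520,-200,-100,95,115); print('cap',len(c),np.median(c[:,2]),cv2.minEnclosingCircle(c[:,:2].astype(np.float32)),c.mean(0))
c=reg(420,520,-200,-100,15,90); print('jar side',len(c),c.min(0),c.max(0))
q=reg(400,560,-60,260,38,54); b=cv2.minAreaRect(q[:,:2].astype(np.float32)); print('vise tops',len(q),b)
q=reg(400,560,-60,260,4,54); b=cv2.minAreaRect(q[:,:2].astype(np.float32)); print('vise all',len(q),b)
q=reg(400,560,-60,260,62,115); print('knob',len(q),q.min(0),q.max(0),np.median(q,0)) if len(q) else 0
for zz in (72,82,92,100):
    q=reg(400,560,-60,260,zz-4,zz+4); print(zz,len(q),q.min(0),q.max(0)) if len(q) else 0
# height histogram along y on mid line
for y in range(-30,240,8):
    q=reg(455,500,y,y+8,-10,120); print(y,np.percentile(q[:,2],[5,50,95]) if len(q) else '',end=';')
E
python3 fit.py w2
```

```text
cap 1056 104.0473869437798 ((463.0995178222656, -151.53945922851562), 20.816043853759766) [ 461.3 -149.5  103.4]
jar side 1053 [ 443.1 -163.1   15.1] [ 478.9 -130.4   90. ]
vise tops 6120 ((482.1441345214844, 104.57687377929688), (108.55313110351562, 238.2579803466797), 5.130064010620117)
vise all 13168 ((479.9573669433594, 109.13604736328125), (110.4098892211914, 248.75509643554688), 5.538664817810059)
knob 393 [454.1 140.3  62.1] [470.  156.8 102.5] [458.9 146.   92.7]
72 51 [454.6 140.3  68.1] [469.8 155.3  75.8]
82 57 [454.6 140.4  78.1] [466.5 155.2  85.5]
92 63 [454.5 140.5  88.2] [468.6 155.9  95.9]
100 171 [454.1 140.4  96.1] [470.  156.8 102.5]
-30 [-2.5 -1.   0.5];-22 [-2.3 40.3 42.9];-14 [41.5 42.9 43.9];-6 [41.6 42.7 43.9];2 [10.2 40.  43.1];10 [10.1 33.9 43.5];18 [15.2 42.4 43.7];26 [10.2 41.9 43.9];34 [ 9.7 10.8 27.6];42 [ 9.6 10.8 12.2];50 [ 9.6 10.9 12.1];58 [ 9.5 10.8 12.1];66 [ 9.8 10.8 11.9];74 [ 9.5 10.8 12.2];82 [ 9.6 10.8 11.9];90 [ 9.9 21.2 42.2];98 [40.5 41.5 42.8];106 [10.2 29.9 41.3];114 [18.9 41.5 42.9];122 [40.8 41.9 43. ];130 [31.7 41.4 42.8];138 [ 10.4  69.4 100.5];146 [ 10.   61.2 101.8];154 [ 9.7 15.  99.6];162 [39.3 47.4 57.8];170 [40.3 55.6 57.4];178 [40.1 46.6 59. ];186 [40.1 53.6 59.5];194 [40.1 57.  59.5];202 [39.8 41.5 58.5];210 [39.5 40.9 42.2];218 [39.  40.5 41.6];226 ;234 ;
```

Call:
move_arm:
  increments:
    - {"tx": 0,"ty": 0,"tz": 0,"rx": 0,"ry": -6.67,"rz": 0,"gripper": 1}
    - {"tx": 0,"ty": 0,"tz": 0,"rx": 0,"ry": -6.67,"rz": 0,"gripper": 1}
    - {"tx": 0,"ty": 0,"tz": 0,"rx": 0,"ry": -6.67,"rz": 0,"gripper": 1}
    - {"tx": -0.24,"ty": -3.42,"tz": 2.63,"rx": 0,"ry": 0,"rz": 0,"gripper": 1}
    - {"tx": -0.24,"ty": -3.42,"tz": 2.63,"rx": 0,"ry": 0,"rz": 0,"gripper": 1}
    - {"tx": -0.24,"ty": -3.42,"tz": 2.63,"rx": 0,"ry": 0,"rz": 0,"gripper": 1}
    - {"tx": -0.24,"ty": -3.42,"tz": 2.63,"rx": 0,"ry": 0,"rz": 0,"gripper": 1}
    - {"tx": -0.24,"ty": -3.42,"tz": 2.63,"rx": 0,"ry": 0,"rz": 0,"gripper": 1}
    - {"tx": 0,"ty": 0,"tz": 0,"rx": 0,"ry": 0,"rz": 0,"gripper": 1}
    - {"tx": 0,"ty": 0,"tz": 0,"rx": 0,"ry": 0,"rz": 0,"gripper": 1}
  squeeze: 30

```text
clock: 5.3
eef_pos: [435.9, -150.2, 149.9]
tcp_rot: [3.14, 0.347, 3.14]
contact_force: [-0.2, -0.7, -0.2]
opening: 1.001
```

```bash
python3 look.py w3; python3 fit.py w3|head -3; python3 -c "
from h import *
to([470,-151,57],[np.pi,np.radians(20),np.pi]);to([470,-151,57],[np.pi,-np.radians(20),np.pi])"
```

```text
[ 436.  -149.6  150.6] [3.1 0.3 3.1] 5.35 [-0.4  0.1  2.3  0.3  0.5 -2.3]
worktop z -1.0827865825384606 71552
jar_center [204.7 279.5] 0.71 at z: [ 462.3 -151.6   52.5]
jar_center [131.  137.7] 0.51 at z: [ 398.1 -249.3   52.5]
vise [292.4 224. ] 0.66 at z: [ 648.2 -226.5    0. ]
vise [186.3 541. ] 0.61 at z: [480.1 106.9   0. ]
bed [197.5 486.4] 0.97 at z: [484.9  48.7  12. ]
spice_jar [168.4 278.4] 0.95 at z: [ 459.  -152.7    0. ]
pressure_plate [193.4 534.3] 0.76 at z: [480.2  92.6  12. ]
cap 2280 104.03431668057235 ((463.35687255859375, -151.3118133544922), 20.717416763305664) [ 459.2 -151.4  103.2]
jar side 2609 [ 442.7 -172.2   15. ] [ 462.7 -131.1   89.9]
vise tops 4308 ((486.17181396484375, 53.10039520263672), (108.10226440429688, 136.24514770507812), 5.295551300048828)
shift cm [ 0.1  -0.13 10.01] turn [-0.01  0.07  0.06]
shift cm [ 0.1  -0.13 10.01] turn [-3.000e-02  4.007e+01  6.000e-02]
```

View pics/w3.png

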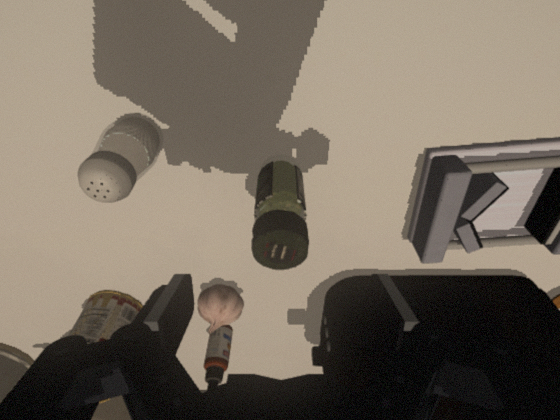

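Call:
move_arm:
  increments:
    - {"tx": 0.1,"ty": -0.15,"tz": 2.5,"rx": 0,"ry": 0,"rz": 0,"gripper": 1}
    - {"tx": 0,"ty": 0,"tz": 2.5,"rx": 0,"ry": 0,"rz": 0,"gripper": 1}
    - {"tx": 0,"ty": 0,"tz": 2.5,"rx": 0,"ry": 0,"rz": 0,"gripper": 1}
    - {"tx": 0,"ty": 0,"tz": 2.5,"rx": 0,"ry": 0,"rz": 0,"gripper": 1}
    - {"tx": 0,"ty": 0,"tz": 0,"rx": 0,"ry": 0,"rz": 0,"gripper": 0.4}
    - {"tx": 0,"ty": 0,"tz": 0,"rx": 0,"ry": 0,"rz": 0,"gripper": 0.2}
    - {"tx": 0,"ty": 0,"tz": 0,"rx": 0,"ry": 0,"rz": 0,"gripper": -0.3}
    - {"tx": 0,"ty": 0,"tz": 0,"rx": 0,"ry": 0,"rz": 0,"gripper": -0.3}
    - {"tx": 0,"ty": 0,"tz": 0,"rx": 0,"ry": 0,"rz": 0,"gripper": -0.3}
    - {"tx": 0,"ty": 0,"tz": 0,"rx": 0,"ry": 0,"rz": 0,"gripper": -0.3}
  squeeze: 30

```text
clock: 6.75
eef_pos: [470.2, -151.8, 57.7]
tcp_rot: [-3.141, 0.351, -3.141]
contact_force: [-2.7, 2.1, 9.6]
opening: 0.473
```

Call:
move_arm:
  increments:
    - {"tx": 0,"ty": 0,"tz": 0,"rx": 0,"ry": 0,"rz": 0,"gripper": -0.3}
    - {"tx": -0.36,"ty": 0,"tz": -1.0,"rx": 0,"ry": 0,"rz": 0,"gripper": -0.3}
    - {"tx": -0.73,"ty": 0,"tz": -2.0,"rx": 0,"ry": 0,"rz": 0,"gripper": -0.3}
    - {"tx": -0.73,"ty": 0,"tz": -2.0,"rx": 0,"ry": 0,"rz": 0,"gripper": -0.3}
    - {"tx": -0.73,"ty": 0,"tz": -2.0,"rx": 0,"ry": 0,"rz": 0,"gripper": -0.3}
    - {"tx": -0.36,"ty": 0,"tz": -1.0,"rx": 0,"ry": 0,"rz": 0,"gripper": -0.3}
    - {"tx": 0,"ty": 0,"tz": 0,"rx": 0,"ry": 0,"rz": 0,"gripper": -0.3}
    - {"tx": 0,"ty": 0,"tz": 0,"rx": 0,"ry": 0,"rz": 0,"gripper": -0.3}

```text
clock: 7.55
eef_pos: [469.3, -151.4, 141.3]
tcp_rot: [3.142, 0.349, -3.141]
contact_force: [0.2, 0.0, -1.6]
opening: 0.469
```

```bash
python3 look.py w4; python3 - <<'E'
from h import *
np.set_printoptions(precision=1,suppress=True)
s=r.sense();print(s['contact_force'],s['eef_pos'],s['opening'])
f=np.load('w4.npz');P=cloud((f['K'],f['R'],f['t']),f['d'],np.ones((420,560),bool));
m=(abs(P[:,1]+151)<23)&(P[:,0]>430)&(P[:,0]<487)&(P[:,2]>60)&(P[:,2]<200)
Q=P[m];print(len(Q),Q.min(0),Q.max(0))
o=Q[Q[:,2]>184];print('cap',len(o),np.median(o,0),cv2.minEnclosingCircle(o[:,:2].astype(np.float32)))
to([492,51,145])
for c in ('side','top'):
    d=r.grab_frame(c)[1];L=r.cut_out('spice_jar',c)
    if L: C=cloud(model(c),d,L[0]['mask']);print(c,L[0]['confidence'],np.percentile(C,[2,50,98],axis=0))
E
```

```text
[ 469.  -151.3  140.8] [3.1 0.3 3.1] 7.6 [-0.4  0.1  2.2  0.3  0.5 -2.2]
worktop z -1.0936460509466457 50760
jar_center [261.3 281.3] 0.68 at z: [ 554.9 -151.4   52.5]
jar_center [175.  509.2] 0.45 at z: [462.4  15.1  52.5]
bed [173.5 510.1] 0.72 at z: [486.   50.1  12. ]
spice_jar [200.4 279.4] 0.97 at z: [ 524.2 -153.3    0. ]
pressure_plate [203.5 280.8] 0.21 at z: [ 519.  -151.9   12. ]
[-0.1 -0.2 -1.6] [ 469.5 -151.5  141.3] 0.4680198624228277
18382 [ 430.  -174.    83.1] [ 481.4 -128.   200. ]
cap 5181 [ 453.6 -151.7  187.8] ((450.6700744628906, -151.08384704589844), 30.702543258666992)
shift cm [-2.2 20.2  0.4] turn None
side 0.58 [[ 443.  -174.2   89.5]
 [ 464.8 -166.9  128.7]
 [ 480.  -139.7  192.2]]
```

View pics/w4.png

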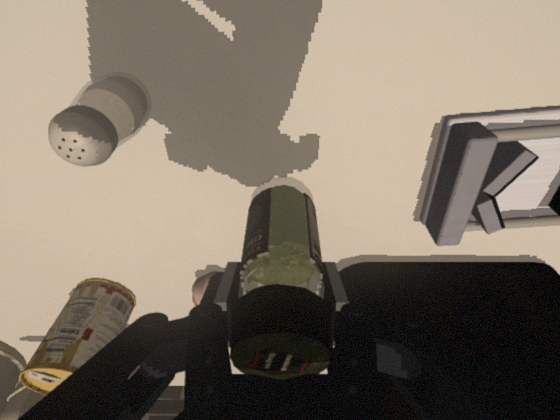

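```bash
python3 - <<'E'
from h import *
np.set_printoptions(precision=2,suppress=True)
f=np.load('w4.npz');P=cloud((f['K'],f['R'],f['t']),f['d'],np.ones((420,560),bool))
m=(abs(P[:,1]+151.5)<4)&(P[:,0]>430)&(P[:,0]<455)&(P[:,2]>87)&(P[:,2]<140)
print(m.sum(),np.polyfit(P[m][:,2]-83.6,P[m][:,0],1))
zs=P[(P[:,2]>87)&(P[:,2]<140)&(P[:,0]<463)&(P[:,0]>430)&(abs(P[:,1]+151)<26)]
for z in range(88,140,8):
    q=zs[abs(zs[:,2]-z)<4]; print(z,np.percentile(q,[1,99],axis=0)[:,1])
to([492.2,49.3,141.3]);to([492.2,49.3,70.5])
E
```

```text
915 [  0.01 443.2 ]
88 [-170.55 -132.31]
96 [-170.87 -132.36]
104 [-171.2  -131.99]
112 [-171.18 -132.1 ]
120 [-171.32 -132.17]
128 [-171.21 -132.18]
136 [-171.36 -132.2 ]
shift cm [-2.11 20.09  0.8 ] turn None
shift cm [ 0.31 20.09  7.45] turn None
```

Call:
move_arm:
  increments:
    - {"tx": -0.35,"ty": 1.5,"tz": 0.13,"rx": 0,"ry": 0,"rz": 0,"gripper": -0.3}
    - {"tx": -0.35,"ty": 3.35,"tz": 0.13,"rx": 0,"ry": 0,"rz": 0,"gripper": -0.3}
    - {"tx": -0.35,"ty": 4.2,"tz": 0.13,"rx": 0,"ry": 0,"rz": 0,"gripper": -0.3}
    - {"tx": -0.35,"ty": 4.2,"tz": 0.13,"rx": 0,"ry": 0,"rz": 0,"gripper": -0.3}
    - {"tx": -0.35,"ty": 3.35,"tz": 0.13,"rx": 0,"ry": 0,"rz": 0,"gripper": -0.3}
    - {"tx": -0.3,"ty": 2.0,"tz": 0.13,"rx": 0,"ry": 0,"rz": 0,"gripper": -0.3}
    - {"tx": 0,"ty": 1.5,"tz": 0,"rx": 0,"ry": 0,"rz": 0,"gripper": -0.3}
    - {"tx": 0,"ty": 0,"tz": 0,"rx": 0,"ry": 0,"rz": 0,"gripper": -0.3}
    - {"tx": 0,"ty": 0,"tz": 0,"rx": 0,"ry": 0,"rz": 0,"gripper": -0.3}

```text
clock: 9.1
eef_pos: [491.4, 49.6, 141.3]
tcp_rot: [-3.142, 0.349, -3.14]
contact_force: [0.3, -0.2, -0.7]
opening: 0.464
```

```bash
python3 - <<'E'
from h import *
np.set_printoptions(precision=1,suppress=True)
M=model('wrist'); im,d=r.grab_frame('wrist'); save('w5',im)
to([491.5,49.3,70.5]); print(r.sense()['eef_pos'])
P=cloud(M,d,np.ones(d.shape,bool))
for n,y0,y1,z0,z1,x0,x1 in(('jar',20,80,87,140,430,480),('vjawtop',-30,38,38,48,420,540),('plate',60,130,36,48,420,545)):
    q=P[(P[:,1]>y0)&(P[:,1]<y1)&(P[:,2]>z0)&(P[:,2]<z1)&(P[:,0]>x0)&(P[:,0]<x1)]; print(n,len(q),np.percentile(q,[1,50,99],axis=0).tolist() if len(q) else '')
E
```

```text
shift cm [2.4 0.  6.7] turn None
[491.4  49.1 141.3]
jar 4055 [[464.8301645201208, 30.08667156931371, 87.9474174859619], [467.085838379635, 49.78255537982305, 118.82433786771168], [478.9382556051022, 68.77568183486953, 139.68419569747368]]
vjawtop 5033 [[438.3214553568344, -15.585874542851093, 38.52079567695792], [475.690988413068, 2.2366359238358626, 42.71199536474694], [537.5995952964433, 34.7604655682878, 44.2105318922491]]
plate 4564 [[426.6800605830987, 93.87740261608981, 36.486446151931496], [466.3475701140875, 117.33774169043625, 41.613396779815375], [529.5706222478691, 129.7092367338642, 43.12261396192352]]
```

View pics/w5.png

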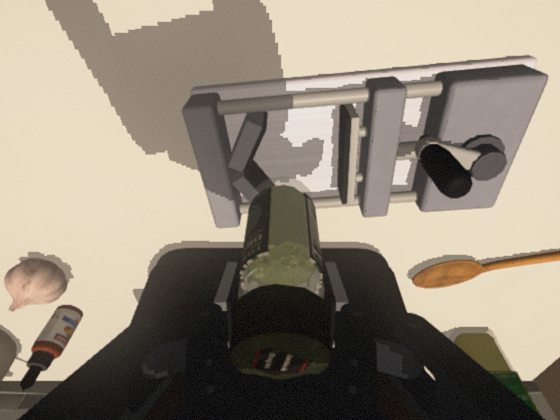

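Call:
move_arm:
  increments:
    - {"tx": 0.5,"ty": 0,"tz": 1.4,"rx": 0,"ry": 0,"rz": 0,"gripper": -0.3}
    - {"tx": 0.5,"ty": 0,"tz": 1.4,"rx": 0,"ry": 0,"rz": 0,"gripper": -0.3}
    - {"tx": 0.5,"ty": 0,"tz": 1.4,"rx": 0,"ry": 0,"rz": 0,"gripper": -0.3}
    - {"tx": 0.5,"ty": 0,"tz": 1.4,"rx": 0,"ry": 0,"rz": 0,"gripper": -0.3}
    - {"tx": 0.28,"ty": 0,"tz": 0.75,"rx": 0,"ry": 0,"rz": 0,"gripper": -0.3}
    - {"tx": 0.1,"ty": 0,"tz": 0.3,"rx": 0,"ry": 0,"rz": 0,"gripper": -0.3}
    - {"tx": 0,"ty": 0,"tz": 0,"rx": 0,"ry": 0,"rz": 0,"gripper": -0.3}
    - {"tx": 0,"ty": 0,"tz": 0,"rx": 0,"ry": 0,"rz": 0,"gripper": -0.3}

```text
clock: 9.95
eef_pos: [492.3, 49.3, 71.2]
tcp_rot: [3.142, 0.35, 3.141]
contact_force: [0.4, 0.3, -0.7]
opening: 0.47
```

Call:
move_arm:
  increments:
    - {"tx": 0.04,"ty": 0,"tz": 0.1,"rx": 0,"ry": 0,"rz": 0,"gripper": -0.3}
    - {"tx": 0.02,"ty": 0,"tz": 0.05,"rx": 0,"ry": 0,"rz": 0,"gripper": -0.3}
    - {"tx": 0,"ty": 0,"tz": 0,"rx": 0,"ry": 0,"rz": 0,"gripper": -0.3}
    - {"tx": 0,"ty": 0,"tz": 0,"rx": 0,"ry": 0,"rz": 0,"gripper": -0.3}

```text
clock: 10.35
eef_pos: [492.5, 49.5, 69.7]
tcp_rot: [3.141, 0.351, -3.141]
contact_force: [-1.6, -0.7, 6.7]
opening: 0.474
```

Call:
move_arm:
  increments:
    - {"tx": 0,"ty": 0,"tz": 0,"rx": 0,"ry": 0,"rz": 0,"gripper": 0.2}
    - {"tx": 0,"ty": 0,"tz": 0,"rx": 0,"ry": 0,"rz": 0,"gripper": 0.6}
    - {"tx": 0,"ty": 0,"tz": 0,"rx": 0,"ry": 0,"rz": 0,"gripper": 1}
    - {"tx": 0,"ty": 0,"tz": 0,"rx": 0,"ry": 0,"rz": 0,"gripper": 1}
    - {"tx": 0,"ty": 0,"tz": 0,"rx": 0,"ry": 0,"rz": 0,"gripper": 1}
    - {"tx": 0,"ty": 0,"tz": -2.5,"rx": 0,"ry": 0,"rz": 0,"gripper": 1}
    - {"tx": 0,"ty": 0,"tz": -2.5,"rx": 0,"ry": 0,"rz": 0,"gripper": 1}
    - {"tx": 0,"ty": 0,"tz": -2.5,"rx": 0,"ry": 0,"rz": 0,"gripper": 1}
    - {"tx": 0,"ty": 0,"tz": -2.5,"rx": 0,"ry": 0,"rz": 0,"gripper": 1}
    - {"tx": 0,"ty": 0,"tz": 0,"rx": 0,"ry": 0,"rz": 0,"gripper": 1}
    - {"tx": 0,"ty": 0,"tz": 0,"rx": 0,"ry": 0,"rz": 0,"gripper": 1}

```text
clock: 11.45
eef_pos: [458.0, 49.5, 163.4]
tcp_rot: [3.141, 0.351, 3.142]
contact_force: [0.2, 0.8, -0.1]
opening: 1.001
```

```bash
python3 look.py w6;  python3 - <<'E'
from h import *
np.set_printoptions(precision=1,suppress=True)
f=np.load('w6.npz');P=cloud((f['K'],f['R'],f['t']),f['d'],np.ones((420,560),bool))
for n,y0,y1,z0,z1,x0,x1 in(('cap',15,85,110,122,450,520),('side',15,85,50,105,440,486),('knobtop',120,175,97,106,420,500),('knob',120,175,66,106,420,500),('plate',60,130,36,48,420,545),('vise',-30,250,38,54,400,560)):
    q=P[(P[:,1]>y0)&(P[:,1]<y1)&(P[:,2]>z0)&(P[:,2]<z1)&(P[:,0]>x0)&(P[:,0]<x1)]; print(n,len(q),np.percentile(q,[1,50,99],axis=0).tolist() if len(q) else '')
    if n in('cap','knobtop') and len(q): print(cv2.minEnclosingCircle(q[:,:2].astype(np.float32)))
    if n=='vise': print(cv2.minAreaRect(q[:,:2].astype(np.float32)))
print(r.sense()['contact_force'])
E
```

```text
[457.7  49.4 162.6] [-3.1  0.3 -3.1] 11.5 [ 0.1  0.   2.3 -0.1  0.5 -1.3]
worktop z -1.0624035828830074 54375
jar_center [206.7 280.7] 0.98 at z: [497.5  49.   52.5]
jar_center [270.7  72.2] 0.37 at z: [ 582.7 -171.1   52.5]
vise [157.8 341.9] 0.61 at z: [478.  108.6   0. ]
crank_axis [202.8 472.4] 0.67 at z: [471.1 193.3  82. ]
crank_knob [159.1 344.7] 0.46 at z: [434.   92.4  82. ]
bed [193.4 419.4] 0.55 at z: [512.  189.3  12. ]
spice_jar [169.7 281.6] 0.83 at z: [491.3  49.9   0. ]
pressure_plate [165.4 330.8] 0.84 at z: [479.5  96.4  12. ]
v_jaw [202.9 282. ] 0.64 at z: [523.9  50.3  12. ]
cap 2081 [[466.29561876475043, 31.05465999466958, 110.39270264112743], [481.78368578737286, 49.87897912518875, 116.08252081854886], [504.6598713277425, 68.04266621688944, 117.45157951339286]]
((486.2570495605469, 49.52761459350586), 20.87142562866211)
side 2128 [[465.8594241329081, 29.686380254142005, 50.80070865234952], [468.8164348646911, 49.241656046839395, 80.37801068194753], [482.6917016037266, 69.17653673895228, 104.50159376404584]]
knobtop 387 [[455.1760661022874, 141.31535633061216, 97
[... 194 characters left out ...]
152)
knob 1119 [[454.3210703495694, 140.75347188138883, 66.88129126211007], [458.0755667259129, 145.93840373525137, 91.43933994200034], [469.0305158198245, 156.07012580460326, 102.21013688282773]]
plate 3254 [[426.6079544099047, 63.69513535606975, 36.45693153162571], [467.8608696721416, 117.05122523196201, 41.67083907423232], [529.3531534294069, 129.79716725090378, 43.70384417396168]]
vise 13412 [[421.2265896753277, -13.640496475828925, 38.40292097681375], [463.3133709370544, 126.79355301905082, 41.54094577060245], [535.7042852121739, 221.89872039277532, 52.35542440632337]]
((481.6566467285156, 104.66812133789062), (108.39728546142578, 238.57928466796875), 5.121222019195557)
[-0.1  0.4 -0.3]
```

View pics/w6.png

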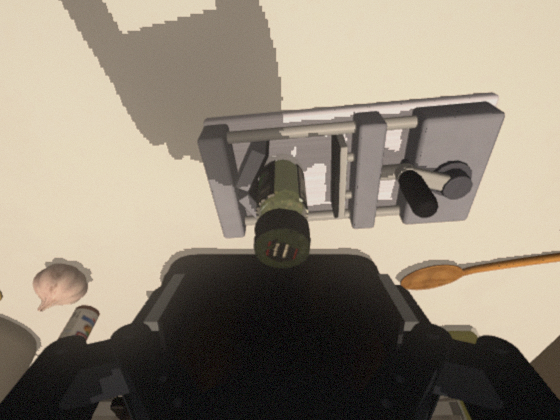

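Call:
move_arm:
  increments:
    - {"tx": 0.52,"ty": 2.49,"tz": -0.22,"rx": 0,"ry": 0,"rz": 0,"gripper": 0.5}
    - {"tx": 0.52,"ty": 2.49,"tz": -0.22,"rx": 0,"ry": 0,"rz": 0,"gripper": 0.3}
    - {"tx": 0.52,"ty": 2.49,"tz": -0.22,"rx": 0,"ry": 0,"rz": 0,"gripper": 0.2}
    - {"tx": 0.52,"ty": 2.49,"tz": -0.22,"rx": 0,"ry": 0,"rz": 0,"gripper": 0.2}
    - {"tx": 0,"ty": 0,"tz": 0,"rx": 0,"ry": 0,"rz": 0,"gripper": 0.2}
    - {"tx": 0,"ty": 0,"tz": 0,"rx": 0,"ry": 0,"rz": 0,"gripper": 0.2}
  squeeze: 25

```text
clock: 12.5
eef_pos: [434.9, 149.4, 164.0]
tcp_rot: [-3.141, 0.349, -3.139]
contact_force: [-0.3, -0.1, 0.7]
opening: 0.604
```

```bash
python3 look.py w7;  python3 - <<'E'
from h import *
np.set_printoptions(precision=1,suppress=True)
f=np.load('w7.npz');P=cloud((f['K'],f['R'],f['t']),f['d'],np.ones((420,560),bool))
for n,y0,y1,z0,z1,x0,x1 in(('knobtop',120,175,98,106,440,500),('hub',176,220,54,64,440,510),('vise',-30,250,4,54,400,560)):
    q=P[(P[:,1]>y0)&(P[:,1]<y1)&(P[:,2]>z0)&(P[:,2]<z1)&(P[:,0]>x0)&(P[:,0]<x1)]; print(n,len(q))
    if len(q)>5: print(cv2.minEnclosingCircle(q[:,:2].astype(np.float32)),cv2.minAreaRect(q[:,:2].astype(np.float32)))
to([469.4,149,70])
E
```

```text
[435.  148.9 164. ] [-3.1  0.3 -3.1] 12.55 [ 0.4  0.   2.3 -0.3  0.5 -0.9]
worktop z -1.0751649841907351 68849
jar_center [227.5 166.2] 0.86 at z: [499.3  42.1  52.5]
vise [180.7 241. ] 0.76 at z: [481.3 108.    0. ]
crank_axis [225.5 333.8] 0.97 at z: [470.8 191.5  82. ]
crank_axis [177.6 242. ] 0.44 at z: [425.8 121.5  82. ]
crank_knob [218.2 281.3] 0.57 at z: [463.2 149.4  82. ]
bed [189.7 184. ] 0.7 at z: [484.4  51.7  12. ]
spice_jar [189.6 181.2] 0.75 at z: [492.5  44.2   0. ]
spice_jar [224.9 167.4] 0.73 at z: [541.7  18.4   0. ]
pressure_plate [185.1 226.2] 0.8 at z: [478.8  94.7  12. ]
v_jaw [191.7 183. ] 0.33 at z: [486.8  50.2  12. ]
knobtop 295
((462.5034484863281, 149.65341186523438), 7.984708309173584) ((462.3111572265625, 149.58255004882812), (14.84750747680664, 15.360414505004883), 50.947322845458984)
hub 627
((472.4006652832031, 189.0400848388672), 15.89598560333252) ((473.56689453125, 190.57554626464844), (23.593902587890625, 28.81344223022461), 3.038827419281006)
vise 24774
((481.23516845703125, 110.07069396972656), 135.26416015625) ((480.523193359375, 110.00270080566406), (111.45309448242188, 249.22720336914062), 5.1016011238098145)
shift cm [ 0.  0. 10.] turn None
```

View pics/w7.png

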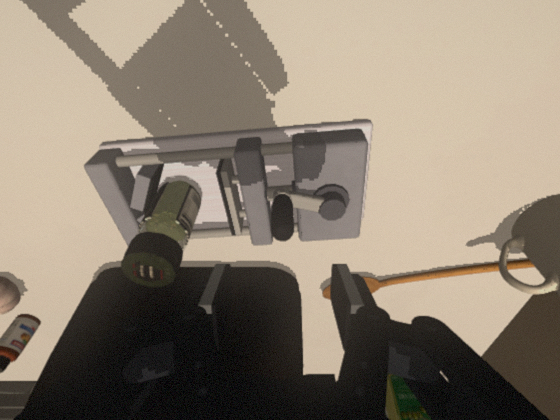

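Call:
move_arm:
  increments:
    - {"tx": 0.03,"ty": 0.03,"tz": 2.5,"rx": 0,"ry": 0,"rz": 0,"gripper": 0.2}
    - {"tx": 0,"ty": 0,"tz": 2.5,"rx": 0,"ry": 0,"rz": 0,"gripper": 0.2}
    - {"tx": 0,"ty": 0,"tz": 2.5,"rx": 0,"ry": 0,"rz": 0,"gripper": 0.2}
    - {"tx": 0,"ty": 0,"tz": 2.5,"rx": 0,"ry": 0,"rz": 0,"gripper": 0.2}
    - {"tx": 0,"ty": 0,"tz": 0,"rx": 0,"ry": 0,"rz": 0,"gripper": -0.2}
    - {"tx": 0,"ty": 0,"tz": 0,"rx": 0,"ry": 0,"rz": 0,"gripper": -0.4}
    - {"tx": 0,"ty": 0,"tz": 0,"rx": 0,"ry": 0,"rz": 0,"gripper": -1}
    - {"tx": 0,"ty": 0,"tz": 0,"rx": 0,"ry": 0,"rz": 0,"gripper": -1}
    - {"tx": 0,"ty": 0,"tz": 0,"rx": 0,"ry": 0,"rz": 0,"gripper": -1}
    - {"tx": 0,"ty": 0,"tz": 0,"rx": 0,"ry": 0,"rz": 0,"gripper": -1}
  squeeze: 25

```text
clock: 13.95
eef_pos: [469.4, 150.0, 71.2]
tcp_rot: [3.14, 0.351, -3.142]
contact_force: [4.2, 3.8, -13.3]
opening: 0.198
```

```bash
python3 - <<'E'
from h import *
np.set_printoptions(precision=2,suppress=True)
s=r.sense();print(s['eef_pos'],s['opening'],s['contact_force'])
R=Ro.from_euler('xyz',[np.pi,np.radians(20),np.pi])
C=np.array([472.3,193.0]); k=np.array([462.6,149.4]); a0=np.arctan2(*(k-C)[::-1]); print(np.degrees(a0))
A=a0-np.radians(np.arange(0,341,10)); X=np.c_[45*np.cos(A),45*np.sin(A),0*A]
D=R.inv().apply(np.diff(X,axis=0))/10
for i,d in enumerate(D): print((i+1)*10,d, X[i+1,:2]+C)
E
```

```text
[469.35 150.02  71.25] 0.1984888928433723 [  4.18   3.79 -13.31]
-102.54272120560289
10 [ 0.7   0.24 -0.26] [455.05 151.44]
20 [ 0.65  0.36 -0.24] [448.09 155.07]
30 [ 0.58  0.48 -0.21] [441.87 159.85]
40 [ 0.5   0.58 -0.18] [436.58 165.63]
50 [ 0.4   0.66 -0.14] [432.37 172.25]
60 [ 0.28  0.72 -0.1 ] [429.37 179.5 ]
70 [ 0.16  0.77 -0.06] [427.68 187.16]
80 [ 0.03  0.78 -0.01] [427.34 195.  ]
90 [-0.1   0.78  0.04] [428.37 202.77]
100 [-0.22  0.75  0.08] [430.74 210.25]
110 [-0.34  0.7   0.12] [434.37 217.21]
120 [-0.45  0.62  0.16] [439.15 223.43]
130 [-0.54  0.53  0.2 ] [444.93 228.72]
140 [-0.62  0.42  0.23] [451.55 232.93]
150 [-0.68  0.3   0.25] [458.8  235.93]
160 [-0.72  0.17  0.26] [466.46 237.62]
170 [-0.74  0.03  0.27] [474.3  237.96]
180 [-0.73 -0.1   0.27] [482.07 236.93]
190 [-0.7  -0.24  0.26] [489.55 234.56]
200 [-0.65 -0.36  0.24] [496.51 230.93]
210 [-0.58 -0.48  0.21] [502.73 226.15]
220 [-0.5  -0.58  0.18] [508.02 220.37]
230 [-0.4  -0.66  0.14] [512.23 213.75]
240 [-0.28 -0.72  0.1 ] [515.23 206.5 ]
250 [-0.16 -0.77  0.06] [516.92 198.84]
260 [-0.03 -0.78  0.01] [517.26 191.  ]
270 [ 0.1  -0.78 -0.04] [516.23 183.23]
280 [ 0.22 -0.75 -0.08] [513.86 175.75]
290 [ 0.34 -0.7  -0.12] [510.23 168.79]
300 [ 0.45 -0.62 -0.16] [505.45 162.57]
310 [ 0.54 -0.53 -0.2 ] [499.67 157.28]
320 [ 0.62 -0.42 -0.23] [493.05 153.07]
330 [ 0.68 -0.3  -0.25] [485.8  150.07]
340 [ 0.72 -0.17 -0.26] [478.14 148.38]
```

Call:
move_arm:
  increments:
    - {"tx": 0.7,"ty": 0.24,"tz": -0.26,"rx": 0,"ry": 0,"rz": 0,"gripper": -1}
    - {"tx": 0.65,"ty": 0.36,"tz": -0.24,"rx": 0,"ry": 0,"rz": 0,"gripper": -1}
    - {"tx": 0.58,"ty": 0.48,"tz": -0.21,"rx": 0,"ry": 0,"rz": 0,"gripper": -1}
    - {"tx": 0.5,"ty": 0.58,"tz": -0.18,"rx": 0,"ry": 0,"rz": 0,"gripper": -1}
    - {"tx": 0.4,"ty": 0.66,"tz": -0.14,"rx": 0,"ry": 0,"rz": 0,"gripper": -1}
    - {"tx": 0.28,"ty": 0.72,"tz": -0.1,"rx": 0,"ry": 0,"rz": 0,"gripper": -1}
    - {"tx": 0,"ty": 0,"tz": 0,"rx": 0,"ry": 0,"rz": 0,"gripper": -1}

```text
clock: 14.65
eef_pos: [436.3, 180.9, 71.3]
tcp_rot: [3.14, 0.351, -3.141]
contact_force: [3.2, 4.8, -12.0]
opening: 0.199
```

Call:
move_arm:
  increments:
    - {"tx": 0.16,"ty": 0.77,"tz": -0.06,"rx": 0,"ry": 0,"rz": 0,"gripper": -1}
    - {"tx": 0.03,"ty": 0.78,"tz": -0.01,"rx": 0,"ry": 0,"rz": 0,"gripper": -1}
    - {"tx": -0.1,"ty": 0.78,"tz": 0.04,"rx": 0,"ry": 0,"rz": 0,"gripper": -1}
    - {"tx": -0.22,"ty": 0.75,"tz": 0.08,"rx": 0,"ry": 0,"rz": 0,"gripper": -1}
    - {"tx": -0.34,"ty": 0.7,"tz": 0.12,"rx": 0,"ry": 0,"rz": 0,"gripper": -1}
    - {"tx": -0.45,"ty": 0.62,"tz": 0.16,"rx": 0,"ry": 0,"rz": 0,"gripper": -1}
    - {"tx": -0.54,"ty": 0.53,"tz": 0.2,"rx": 0,"ry": 0,"rz": 0,"gripper": -1}
    - {"tx": 0,"ty": 0,"tz": 0,"rx": 0,"ry": 0,"rz": 0,"gripper": -1}

```text
clock: 15.45
eef_pos: [452.9, 230.4, 71.1]
tcp_rot: [3.14, 0.351, -3.142]
contact_force: [0.9, 1.2, 1.4]
opening: 0.202
```

Call:
move_arm:
  increments:
    - {"tx": -0.62,"ty": 0.42,"tz": 0.23,"rx": 0,"ry": 0,"rz": 0,"gripper": -1}
    - {"tx": -0.68,"ty": 0.3,"tz": 0.25,"rx": 0,"ry": 0,"rz": 0,"gripper": -1}
    - {"tx": -0.72,"ty": 0.17,"tz": 0.26,"rx": 0,"ry": 0,"rz": 0,"gripper": -1}
    - {"tx": -0.74,"ty": 0.03,"tz": 0.27,"rx": 0,"ry": 0,"rz": 0,"gripper": -1}
    - {"tx": -0.73,"ty": -0.1,"tz": 0.27,"rx": 0,"ry": 0,"rz": 0,"gripper": -1}
    - {"tx": -0.7,"ty": -0.24,"tz": 0.26,"rx": 0,"ry": 0,"rz": 0,"gripper": -1}
    - {"tx": -0.65,"ty": -0.36,"tz": 0.24,"rx": 0,"ry": 0,"rz": 0,"gripper": -1}
    - {"tx": 0,"ty": 0,"tz": 0,"rx": 0,"ry": 0,"rz": 0,"gripper": -1}

```text
clock: 16.25
eef_pos: [504.7, 231.3, 71.0]
tcp_rot: [3.141, 0.351, 3.141]
contact_force: [2.0, -3.1, 5.3]
opening: 0.198
```

Call:
move_arm:
  increments:
    - {"tx": -0.58,"ty": -0.48,"tz": 0.21,"rx": 0,"ry": 0,"rz": 0,"gripper": -1}
    - {"tx": -0.5,"ty": -0.58,"tz": 0.18,"rx": 0,"ry": 0,"rz": 0,"gripper": -1}
    - {"tx": -0.4,"ty": -0.66,"tz": 0.14,"rx": 0,"ry": 0,"rz": 0,"gripper": -1}
    - {"tx": -0.28,"ty": -0.72,"tz": 0.1,"rx": 0,"ry": 0,"rz": 0,"gripper": -1}
    - {"tx": -0.16,"ty": -0.77,"tz": 0.06,"rx": 0,"ry": 0,"rz": 0,"gripper": -1}
    - {"tx": -0.03,"ty": -0.78,"tz": 0.01,"rx": 0,"ry": 0,"rz": 0,"gripper": -1}
    - {"tx": 0.1,"ty": -0.78,"tz": -0.04,"rx": 0,"ry": 0,"rz": 0,"gripper": -1}
    - {"tx": 0.22,"ty": -0.75,"tz": -0.08,"rx": 0,"ry": 0,"rz": 0,"gripper": -1}
    - {"tx": 0,"ty": 0,"tz": 0,"rx": 0,"ry": 0,"rz": 0,"gripper": -1}

```text
clock: 17.15
eef_pos: [520.8, 176.0, 70.9]
tcp_rot: [3.14, 0.351, 3.141]
contact_force: [-4.4, 0.4, 7.3]
opening: 0.198
```

```bash
cat > chk.py <<'E'
from h import *
import sys
np.set_printoptions(precision=1,suppress=True)
M=model('wrist'); im,d=r.grab_frame('wrist'); save(sys.argv[1],im)
P=cloud(M,d,np.ones(d.shape,bool))
V=np.array([480.4,109.7]);a=np.radians(95.2);x=np.array([np.cos(a),np.sin(a)]);y=np.array([-x[1],x[0]])
Q=np.c_[(P[:,:2]-V)@x,(P[:,:2]-V)@y,P[:,2]]
def sel(n,x0,x1,y0,y1,z0,z1):
    q=Q[(Q[:,0]>x0)&(Q[:,0]<x1)&(Q[:,1]>y0)&(Q[:,1]<y1)&(Q[:,2]>z0)&(Q[:,2]<z1)]
    print(n,len(q),np.percentile(q,[1,50,99],axis=0).tolist() if len(q)>9 else '')
    return q
c=sel('cap',-100,-25,-40,40,112,122)
if len(c)>9: print('cap circle (vise frame)',cv2.minEnclosingCircle(c[:,:2].astype(np.float32)))
for z in (60,75,90,104):
    sel('jar z%d'%z,-95,-30,-5,45,z-4,z+4)
q=sel('plate/jaw tops',-45,30,12,52,33,48)
h,e=np.histogram(q[:,0],bins=np.arange(-46,20,2)); print(list(zip(e[:-1].astype(int),h)))
s=r.sense();print(s['eef_pos'],s['contact_force'],s['qpos'])
E
python3 chk.py w8
```

```text
cap 0 
jar z60 1026 [[-56.82675110956531, -4.660648617577572, 56.070432194891254], [-44.198777046364576, 10.666025551325445, 59.91719523516187], [-40.42286372147083, 18.87794076426131, 63.89304377194307]]
jar z75 970 [[-48.47063118695908, -4.67367080193852, 71.10985279020554], [-42.967188982738676, 6.274341931352309, 75.30896191390497], [-40.27541593883806, 14.707911730830627, 78.9128596266696]]
jar z90 468 [[-45.04269619721034, -4.810195869954235, 86.03879397219137], [-43.07954761985104, 0.3391148579845088, 88.69117196184473], [-41.52053843396728, 7.452126843422281, 92.98929167931375]]
jar z104 1 
plate/jaw tops 6583 [[-40.419891468608, 12.48683880724444, 33.39471608887926], [-13.995384612679528, 31.403676569626356, 41.46765430646269], [-1.2653705315571697, 51.57069444635682, 43.1415210407118]]
[(np.int64(-46), np.int64(10)), (np.int64(-44), np.int64(0)), (np.int64(-42), np.int64(103)), (np.int64(-40), np.int64(248)), (np.int64(-38), np.int64(207)), (np.int64(-36), np.int64(217)), (np.int64(-34), np.int64(330)), (np.int64(-32), np.int64(598)), (np.int64(-30), np.int64(0)), (np.int64(-28), np.int64(0)), (np.int64(-26), np.int64(0)), (np.int64(-24), np.int64(106)), (np.int64(-22), np.int64(323)), (np.int64(-20), np.int64(374)), (np.int64(-18), np.int64(374)), (np.int64(-16), np.int64(400)), (np.int64(-14), np.int64(380)), (np.int64(-12), np.int64(397)), (np.int64(-10), np.int64(376)), (np.int64(-8), np.int64(395)), (np.int64(-6), np.int64(421)), (np.int64(-4), np.int64(718)), (np.int64(-2), np.int64(606)), (np.int64(0), np.int64(0)), (np.int64(2), np.int64(0)), (np.int64(4), np.int64(0)), (np.int64(6), np.int64(0)), (np.int64(8), np.int64(0)), (np.int64(10), np.int64(0)), (np.int64(12), np.int64(0)), (np.int64(14), np.int64(0)), (np.int64(16), np.int64(0))]
[520.8 176.   70.9] [-4.2 -1.7  9.2] [ 0.4  0.4  2.2 -0.4  0.3 -0.8]
```

View pics/w8.png

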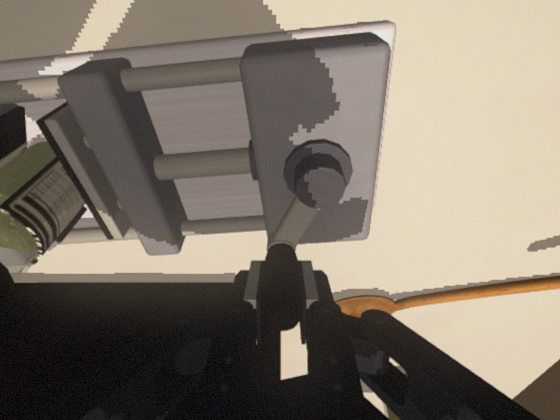

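Call:
move_arm:
  increments:
    - {"tx": 0.34,"ty": -0.7,"tz": -0.12,"rx": 0,"ry": 0,"rz": 0,"gripper": -1}
    - {"tx": 0.45,"ty": -0.62,"tz": -0.16,"rx": 0,"ry": 0,"rz": 0,"gripper": -1}
    - {"tx": 0.54,"ty": -0.53,"tz": -0.2,"rx": 0,"ry": 0,"rz": 0,"gripper": -1}
    - {"tx": 0,"ty": 0,"tz": 0,"rx": 0,"ry": 0,"rz": 0,"gripper": -1}

```text
clock: 17.6
eef_pos: [506.8, 158.0, 70.9]
tcp_rot: [3.14, 0.351, 3.141]
contact_force: [-4.8, 3.6, 7.1]
opening: 0.201
```

```bash
python3 chk.py w9
```

```text
cap 1783 [[-65.40666833556058, -19.431212362495042, 112.0859972256848], [-48.15738308409819, -2.923781534137912, 115.63950091538462], [-43.58199964038682, 11.69746734908386, 116.85049495692861]]
cap circle (vise frame) ((-57.49907684326172, -3.6300859451293945), 19.924755096435547)
jar z60 1133 [[-71.93447488064369, -4.375217170077966, 56.07573206137267], [-50.4441983647434, 14.479530415955846, 60.15358223457031], [-42.62467401699637, 20.124017366795186, 63.88698802405654]]
jar z75 1474 [[-70.40260882696315, -4.1684763745240305, 71.09354276161316], [-49.77815266638197, 14.001898362100121, 75.26041105070979], [-42.67426150794948, 20.044747823180455, 78.92454631881947]]
jar z90 1514 [[-61.472059374614304, -4.479142342828981, 86.08964564038897], [-49.48920084164299, 11.712473103409586, 89.3315422446004], [-43.74628141956282, 19.460126825538346, 93.12054710184084]]
jar z104 1358 [[-53.15239120730051, -4.557144403499852, 100.04537459424519], [-45.64476341169926, 8.588730703950496, 103.87306967417187], [-42.83248780677842, 16.906687576573205, 107.9048375240302]]
plate/jaw tops 5320 [[-42.6
[... 525 characters left out ...]
(np.int64(-24), np.int64(304)), (np.int64(-22), np.int64(323)), (np.int64(-20), np.int64(311)), (np.int64(-18), np.int64(340)), (np.int64(-16), np.int64(316)), (np.int64(-14), np.int64(328)), (np.int64(-12), np.int64(326)), (np.int64(-10), np.int64(329)), (np.int64(-8), np.int64(368)), (np.int64(-6), np.int64(782)), (np.int64(-4), np.int64(1)), (np.int64(-2), np.int64(0)), (np.int64(0), np.int64(0)), (np.int64(2), np.int64(0)), (np.int64(4), np.int64(0)), (np.int64(6), np.int64(0)), (np.int64(8), np.int64(0)), (np.int64(10), np.int64(0)), (np.int64(12), np.int64(0)), (np.int64(14), np.int64(0)), (np.int64(16), np.int64(0))]
[506.8 158.1  70.9] [-6.2  3.   8.1] [ 0.4  0.3  2.2 -0.4  0.3 -0.8]
```

Call:
move_arm:
  increments:
    - {"tx": 0.62,"ty": -0.42,"tz": -0.23,"rx": 0,"ry": 0,"rz": 0,"gripper": -1}
    - {"tx": 0.68,"ty": -0.3,"tz": -0.25,"rx": 0,"ry": 0,"rz": 0,"gripper": -1}
    - {"tx": 0.7,"ty": -0.17,"tz": -0.26,"rx": 0,"ry": 0,"rz": 0,"gripper": -1}
    - {"tx": 0,"ty": 0,"tz": 0,"rx": 0,"ry": 0,"rz": 0,"gripper": -1}

```text
clock: 18.05
eef_pos: [485.4, 149.2, 70.9]
tcp_rot: [3.14, 0.351, 3.141]
contact_force: [-1.9, 5.5, 6.3]
opening: 0.201
```

```bash
python3 chk.py w10|grep -v jar
```

```text
cap 3752 [[-78.93159495245618, -18.39970849227636, 112.11499707795076], [-57.14800441531591, 3.8593826333779706, 116.0418440795362], [-44.25201544989493, 19.77460567446736, 117.09559218718145]]
cap circle (vise frame) ((-63.68318176269531, -0.40521129965782166), 21.784223556518555)
plate/jaw tops 4101 [[-42.73250622868463, 12.465482773128286, 33.41242721477141], [-20.434491659505106, 31.694179823605452, 41.5055610979733], [-7.389313115398172, 51.70137214920423, 43.02862885076112]]
[(np.int64(-46), np.int64(0)), (np.int64(-44), np.int64(105)), (np.int64(-42), np.int64(179)), (np.int64(-40), np.int64(135)), (np.int64(-38), np.int64(162)), (np.int64(-36), np.int64(243)), (np.int64(-34), np.int64(267)), (np.int64(-32), np.int64(0)), (np.int64(-30), np.int64(66)), (np.int64(-28), np.int64(208)), (np.int64(-26), np.int64(244)), (np.int64(-24), np.int64(252)), (np.int64(-22), np.int64(259)), (np.int64(-20), np.int64(244)), (np.int64(-18), np.int64(249)), (np.int64(-16), np.int64(242)), (np.int64(-14), np.int64(253)), (np.int64(-12), np.int64(265)), (np.int64(-10), np.int64(385)), (np.int64(-8), np.int64(343)), (np.int64(-6), np.int64(0)), (np.int64(-4), np.int64(0)), (np.int64(-2), np.int64(0)), (np.int64(0), np.int64(0)), (np.int64(2), np.int64(0)), (np.int64(4), np.int64(0)), (np.int64(6), np.int64(0)), (np.int64(8), np.int64(0)), (np.int64(10), np.int64(0)), (np.int64(12), np.int64(0)), (np.int64(14), np.int64(0)), (np.int64(16), np.int64(0))]
[485.4 149.2  70.9] [-2.6  5.1  6.9] [ 0.4  0.3  2.2 -0.5  0.3 -0.8]
```

View pics/w10.png

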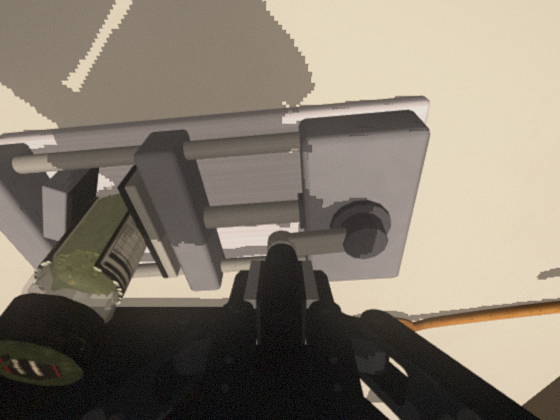

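Call:
move_arm:
  increments:
    - {"tx": 0,"ty": 0,"tz": 0,"rx": 0,"ry": 0,"rz": 0,"gripper": -0.2}
    - {"tx": 0,"ty": 0,"tz": 0,"rx": 0,"ry": 0,"rz": 0,"gripper": 0.2}
    - {"tx": 0,"ty": 0,"tz": 0,"rx": 0,"ry": 0,"rz": 0,"gripper": 0.2}
    - {"tx": 0,"ty": 0,"tz": 0,"rx": 0,"ry": 0,"rz": 0,"gripper": 0.2}
    - {"tx": 0,"ty": 0,"tz": -1.0,"rx": 0,"ry": 0,"rz": 0,"gripper": 0.2}
    - {"tx": 0,"ty": 0,"tz": -2.5,"rx": 0,"ry": 0,"rz": 0,"gripper": 0.2}
    - {"tx": 0,"ty": 0,"tz": -2.5,"rx": 0,"ry": 0,"rz": 0,"gripper": 0.2}
    - {"tx": 0,"ty": 0,"tz": -2.5,"rx": 0,"ry": 0,"rz": 0,"gripper": 0.2}
    - {"tx": 0,"ty": 0,"tz": -2.5,"rx": 0,"ry": 0,"rz": 0,"gripper": 0.2}
    - {"tx": 0,"ty": 0,"tz": -2.5,"rx": 0,"ry": 0,"rz": 0,"gripper": 0.2}
    - {"tx": 2,"ty": 0,"tz": 0,"rx": 0,"ry": 0,"rz": 0,"gripper": 0.2}
    - {"tx": 0,"ty": 0,"tz": 0,"rx": 0,"ry": 0,"rz": 0,"gripper": 0.2}

```text
clock: 19.3
eef_pos: [417.8, 148.2, 190.3]
tcp_rot: [3.141, 0.348, -3.141]
contact_force: [-0.2, 0.3, -0.1]
opening: 0.599
```

```bash
python3 chk.py w11; python3 - <<'E'
from h import *
np.set_printoptions(precision=1,suppress=True)
O={}
for c in('top','side'):
    r.grab_frame(c)
    for q in('salt_shaker','onion','garlic','mug'):
        L=r.place_of(q,c); print(c,q,[(np.array(l['location']),round(l['confidence'],2)) for l in L[:1]])
E
```

```text
cap 1322 [[-82.15774308006986, -18.715931864103116, 112.28454729776257], [-62.53974214627307, 2.794690113429393, 116.12921440029476], [-44.87415256658404, 19.60233748429254, 117.5284753552843]]
cap circle (vise frame) ((-63.838932037353516, -0.06222795322537422), 20.611892700195312)
jar z60 222 [[-78.0958113555504, -3.1915811725373295, 56.149200963138135], [-54.4696338071329, 16.510003947863744, 60.12928953378572], [-43.27330039785022, 20.014775317245498, 63.915073317737466]]
jar z75 272 [[-80.15824746742324, -3.2374849534947154, 71.06409090279939], [-53.99658452134024, 15.8594330511431, 75.24176987126519], [-43.34718323803476, 19.83086469688835, 78.76680649164119]]
jar z90 296 [[-79.2730159516408, -4.295655309630202, 86.09015831876587], [-55.13313371808699, 15.310486105684017, 88.77532528175459], [-44.266606626230164, 19.82600084553337, 92.72781382081544]]
jar z104 320 [[-78.2445825338487, -2.468588620669344, 100.1447577382908], [-53.76542257726645, 16.12639978689341, 104.11354479785038], [-43.72118786681971, 20.34897638656184, 107.90104659200719]]
plate/jaw tops 1171 [[-43.12967768
[... 852 characters left out ...]
.int64(-2), np.int64(0)), (np.int64(0), np.int64(0)), (np.int64(2), np.int64(0)), (np.int64(4), np.int64(0)), (np.int64(6), np.int64(0)), (np.int64(8), np.int64(0)), (np.int64(10), np.int64(0)), (np.int64(12), np.int64(0)), (np.int64(14), np.int64(0)), (np.int64(16), np.int64(0))]
[418.9 148.5 190.4] [-0.   0.3 -0.8] [ 0.5 -0.   2.3 -0.3  0.6 -0.9]
top salt_shaker [(array([263.1, 346.7]), 0.78)]
top onion [(array([262.5, 422. ]), 0.66)]
top garlic [(array([192.9, 341.1]), 0.82)]
top mug [(array([206.6, 113.1]), 0.92)]
side salt_shaker [(array([291.4, 239.5]), 0.72)]
side onion [(array([367.7, 248.4]), 0.66)]
side garlic [(array([221.6, 262.2]), 0.72)]
side mug [(array([170.7, 267.8]), 0.63)]
```

View pics/w11.png

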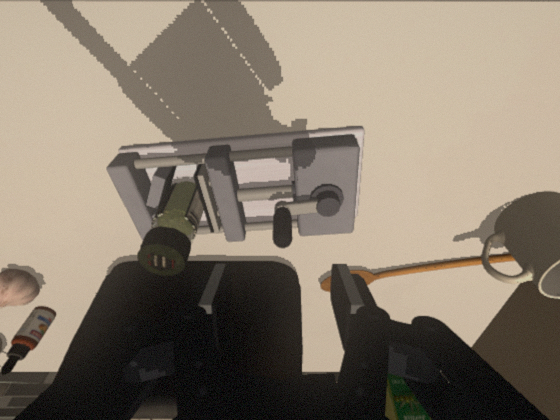

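```bash
python3 -c "
from rig import r
print(r.sign_off())"
```

```text
the job is handed in; nothing more can be done
None
```

The spice jar is standing upright on the vise bed and clamped between the V jaw and the sprung plate. I handed the job in at about 20 s of the 67 s allowed.

**How it was done:** I put the jar on the bed and let go. I then pinched the crank knob and led it about 340° clockwise, stopping well before the plate's 6 mm limit. After that I opened the gripper and backed the arm clear.

**Last checks:**
- **Position:** the jar's axis is at x ≈ -63.8 mm, y ≈ 0 in the vise frame, against -64 and 0 for a jar fully home in the V. The cap top is at about 117 mm, which fits it standing on the bed, and it is upright.
- **Clamping:** over the last 30° of crank the jaw moved about 3.0 mm while the plate moved only about 0.1 mm. With roughly 0.9 mm before that, the plate is pushed back about 3.9 mm.
- **Forces:** the reading stayed below about 15 N wherever I read it (at the end of each move), and was about zero after letting go.

**Disagreement:** the side camera's network put the garlic on the vise in the last check, which is a false detection. The top view and the wrist picture show the garlic where it was. The detected positions of the salt shaker, onion and mug shifted by at most about 6 pixels, which I took as detector noise. The arm never went near any of these.

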